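Fill the empty cells of the slanted dropper-bottle rack

TASK

Put the two spare dropper bottles that stand at the left edge of the desk into the empty cells of the slanted rack, one to a cell, each fully home and leaning with its cell, bulb up, set in by the gripper and not dropped. Leave the bottles that are already in the rack, the orange-capped bottle and the yellow blade case where they are.

Things in the scene. Friction and masses are not known exactly. Their poses are not given: they have to be found in the camera images.
- bottle_1_mid (a point): Centre, half-way up (51 mm above its underside), of an amber glass dropper bottle with black cap and rubber bulb: 102 mm tall, round; body 32 mm in diameter from the foot to 58 mm up, then a shoulder, cap 24 mm in diameter to 77 mm, bulb 13 mm. Its z axis runs from the foot to the bulb. 70 g, give or take. There are four alike: some sit in the rack's cells, some stand upright on the desk (z = 0).
- bottle_2_mid (a point): Centre, half-way up (51 mm above its underside), of an amber glass dropper bottle with black cap and rubber bulb: 102 mm tall, round; body 32 mm in diameter from the foot to 58 mm up, then a shoulder, cap 24 mm in diameter to 77 mm, bulb 13 mm. Its z axis runs from the foot to the bulb. 70 g, give or take. There are four alike: some sit in the rack's cells, some stand upright on the desk (z = 0).
- bottle_3_mid (a point): Centre, half-way up (51 mm above its underside), of an amber glass dropper bottle with black cap and rubber bulb: 102 mm tall, round; body 32 mm in diameter from the foot to 58 mm up, then a shoulder, cap 24 mm in diameter to 77 mm, bulb 13 mm. Its z axis runs from the foot to the bulb. 70 g, give or take. There are four alike: some sit in the rack's cells, some stand upright on the desk (z = 0).
- bottle_4_mid (a point): Centre, half-way up (51 mm above its underside), of an amber glass dropper bottle with black cap and rubber bulb: 102 mm tall, round; body 32 mm in diameter from the foot to 58 mm up, then a shoulder, cap 24 mm in diameter to 77 mm, bulb 13 mm. Its z axis runs from the foot to the bulb. 70 g, give or take. There are four alike: some sit in the rack's cells, some stand upright on the desk (z = 0).
- cell_1_seat (a point): Where the centre (half-way up) of a bottle lies when fully home in this one of the rack's four white square cells. z runs along the cell's axis out of its mouth, 28 degrees from vertical, leaning to the rack's front; y along the row, -x to the front and down. Cell 38 mm square, 36 mm deep; floor 51 mm, mouth 15 mm below this point along z; flared lip 6 mm higher at front and back.
- cell_2_seat (a point): Where the centre (half-way up) of a bottle lies when fully home in this one of the rack's four white square cells. z runs along the cell's axis out of its mouth, 28 degrees from vertical, leaning to the rack's front; y along the row, -x to the front and down. Cell 38 mm square, 36 mm deep; floor 51 mm, mouth 15 mm below this point along z; flared lip 6 mm higher at front and back.
- cell_3_seat (a point): Where the centre (half-way up) of a bottle lies when fully home in this one of the rack's four white square cells. z runs along the cell's axis out of its mouth, 28 degrees from vertical, leaning to the rack's front; y along the row, -x to the front and down. Cell 38 mm square, 36 mm deep; floor 51 mm, mouth 15 mm below this point along z; flared lip 6 mm higher at front and back.
- cell_4_seat (a point): Where the centre (half-way up) of a bottle lies when fully home in this one of the rack's four white square cells. z runs along the cell's axis out of its mouth, 28 degrees from vertical, leaning to the rack's front; y along the row, -x to the front and down. Cell 38 mm square, 36 mm deep; floor 51 mm, mouth 15 mm below this point along z; flared lip 6 mm higher at front and back.
- rack: Fixed raised rack, four cells in a row 42 mm apart along its y, on a shelf 50 x 180 mm, 100 mm high, on two posts; origin under its foot on the mat (z = 2 mm). Cells lean to its front, -x; bottles in them reach 225 mm. Between robot base and rack stands a monitor, 0.1 to 0.43 m high, its screen in a vertical plane from (0.15, 0.14) to (0.53, -0.24) in x, y: the forearm must pass over it.
- alcohol_bottle: Bystander: white bottle with wide orange cap, 44 mm in diameter, 84 mm tall; origin at its foot.
- blade_case: Bystander: flat yellow and black blade case, 26 x 60 x 12 mm, long side along its y; origin under its centre.

How it is judged:
By the outcome, as a careful person would: the job done as asked, in the order asked, and still so for the second after the job is handed in, with the robot touching nothing.
It also fails if it takes over 54 s, if anything falls off the work surface, if the arm or the gripper's body presses on something with over 40 N, if the wrist force passes 120 N, or if a joint passes its speed limit or range.

ROBOT

A 6-joint arm with a two-finger parallel gripper is mounted at the origin on the work surface; the furniture and walls round the work are solid. World frame = base frame: x ahead of the robot, y to its left, z up, the work surface at z = 0. Lengths are in m, angles in rad, forces in N, time in s.
With the tool pointing down it reaches from about 0.375 to 0.9 m from the base axis. Payload 3.1 kg.
Tool frame: the origin (TCP) lies midway between the tips of the shut fingers; the grasp point (between the pads) lies 19 mm behind it (ctrl.tcp_to_grasp is the distance from the TCP to the grasp point, in m); z points along the fingers, y is the line along which they close (so a half turn about z gives the same grasp; the last joint's range is limited). The gripper opens to 87 mm and grips with 3 to 60 N. Pads are 19 mm wide; open, the fingers measure 117 mm over their backs; the gripper's body (75 mm by 190 mm) begins 51 mm behind the grasp point.
Start: joints at [0.626, 0.527, 1.433, -0, 1.181, -0.178], TCP at [0.433, 0.451, 0.223] pointing down, gripper open.
Joint ranges: [-3.08, 3.08], [-0.75, 2.2], [0.22, 2.44], [-1.43, 4.57], [0, 2.65], [-2.85, 2.85]. Speed limits (rad/s): [2.79, 2.79, 3.14, 3.14, 3.14, 3.14].

INTERFACE

Orientations are given as [roll, pitch, yaw] about the fixed x, y, z axes, in that order (R = Rz(yaw) Ry(pitch) Rx(roll)).
In Python, from bench import ctrl gives the robot as it stands. The module is installed in compiled form; this text tells all that it offers.
- The arm moves only by the tool drive_tool, never from a script. Its argument "moves" is one flat list of numbers, 7 for each row, row after row: the finger opening in mm, from 0 to 87, then the shift along the tool's x, y, z as a fraction of full scale, then the turn, a rotation vector about the tool's x, y, z as a fraction of full scale. A call has 1 to 10 rows; each row is the pose to reach, as a shift and turn from the pose commanded when the call began, along the tool's axes at that moment; what a row does not reach only later rows make up. Full scale, the value 1, is 80 mm for a shift and pi/4 rad for a turn. A row lasts 1/10 s, in which the tool goes at most 50 mm and 8.59 degrees, less where a joint would pass 70% of its speed; a pose out of reach is approached as far as the arm can. A call with a number of a shift or a turn outside -1 to 1 is refused whole. A call with a gripper value outside its range is refused whole. The fingers move at their own pace and stop on an object; the grip force is fixed at half the most. Time passes only in rows, so rows that repeat a pose let the fingers close. It gives the time, the measured TCP pose, the force, the opening and the grip force at its end, in the units of the state.
- ctrl.observe(): the state, without advancing time (a new reading comes with each control period).
- ctrl.grab_frame(name): name is "scene" or "top" or "wrist"; returns a dict with "color" (384x512x3 uint8, red, green, blue), "camera_matrix" (3x3 intrinsics, pixels), "extrinsics" (4x4, takes a point from world to camera coordinates). Camera axes: x right, y down, z forward; pixel columns grow to the right and rows downward; lengths in m; the calibration is good to about 2 mm. A picture is of the moment at which its call begins. There is no depth.
- ctrl.sign_off(): hands the job in; it is judged then, once.
The state is a dict: "clock": time; "joint_positions": joint angles; "joint_vel": joint speeds; "effort": joint torques, N m; "tool_pos": TCP position; "ee_rot": TCP orientation; "wrist_force": force on the tool from outside, world axes, zero at the start; "wrist_torque": the same for the moment, N m; "width": finger opening in m; "finger_force": force on a finger pad.
Only numpy, scipy, OpenCV 4.12 (cv2) and the standard library are available. Lean on these libraries where they do the work, as an engineer would, in place of code of your own. Each camera call takes 0.05 s, during which the arm holds its last target. There are 200 camera calls.

## Working session

There is one attempt and no reset: what is moved stays moved. The work goes in short steps, Python scripts to look and compute and a tool call to move; the robot and the scene stay as the last step left them, time stands still between calls to the robot, and variables do not carry over. Pictures are saved under pics/ and viewed, at most 10 in all, crops included, and the job is handed in when it is done.

Besides the shell and the picture viewer there is one more tool, called in YAML: its name, and indented under it one key for each argument. drive_tool: Moves the arm, as the interface text tells. Its arguments: {"type":"object","properties":{"moves":{"type":"array","items":{"type":"number"}}},"required":["moves"]}

```bash
mkdir -p pics; python3 - <<'E'
from bench import ctrl
import cv2,numpy as np,pickle
for n in("scene","top","wrist"):
    f=ctrl.grab_frame(n); pickle.dump(f,open(f"pics/{n}0.pkl","wb"))
    im=cv2.cvtColor(f["color"],cv2.COLOR_RGB2BGR)
    cv2.imwrite(f"pics/{n}0.png",cv2.resize(im,(800,600),interpolation=cv2.INTER_CUBIC))
    E=f["extrinsics"];print(n,np.round(-E[:3,:3].T@E[:3,3],3),np.round(E[2,:3],2),np.round(f["camera_matrix"][0],1))
s=ctrl.observe();print(s["tool_pos"],s["ee_rot"],s["clock"],ctrl.tcp_to_grasp)
E
```

```text
scene [0.676 0.545 0.789] [-0.26 -0.57 -0.78] [418.1   0.  257. ]
top [0.294 0.075 0.959] [ 0.22  0.04 -0.97] [423.9   0.  257.2]
wrist [0.381 0.501 0.383] [ 0.19 -0.18 -0.96] [318.5   0.  255.2]
[0.43271673 0.45018873 0.22179238] [-3.13992592e+00 -2.80101924e-04  2.37579616e+00] 0.15 0.0187
```

View pics/scene0.png

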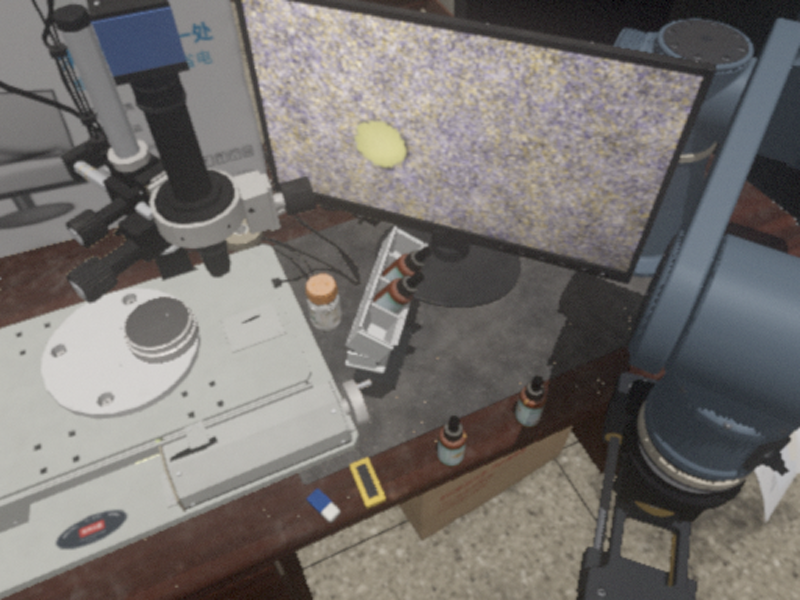

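View pics/top0.png

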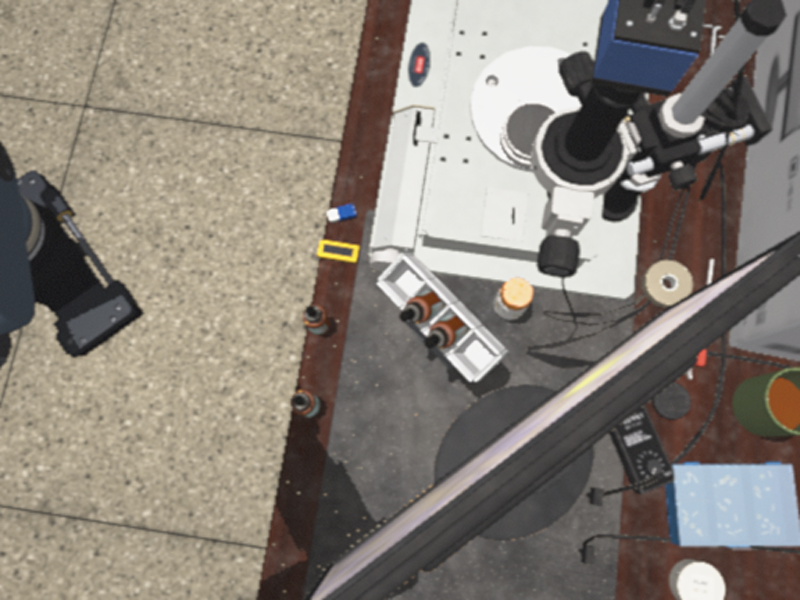

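The scene shows the two spare bottles at (452,440) and (530,400). The rack's end cells are empty and its middle two are filled. The top view agrees, with spares at (315,318) and (303,400) and the rack running from (405,270) to (480,355). Next I'll zoom in on both.

```bash
python3 - <<'E'
import cv2,numpy as np,pickle
def crop(n,x0,y0,w,h,s):
    f=pickle.load(open(f"pics/{n}0.pkl","rb"));im=cv2.cvtColor(f["color"],cv2.COLOR_RGB2BGR)[y0:y0+h,x0:x0+w]
    im=cv2.resize(im,None,fx=s,fy=s,interpolation=cv2.INTER_CUBIC)
    for k in range(0,w,20): cv2.putText(im,str(x0+k),(int(k*s),8),0,.3,(0,255,255),1); cv2.line(im,(int(k*s),10),(int(k*s),14),(0,255,255),1)
    for k in range(0,h,20): cv2.putText(im,str(y0+k),(0,int(k*s)+3),0,.3,(0,255,255),1)
    cv2.imwrite(f"pics/{n}crop.png",im)
crop("scene",215,140,140,160,3.7)
crop("top",180,150,160,120,5)
E
```

```text
(no output)
```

View pics/scenecrop.png

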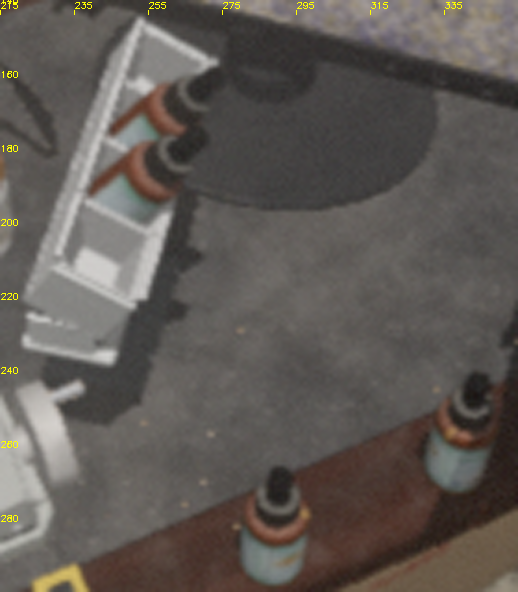

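View pics/topcrop.png

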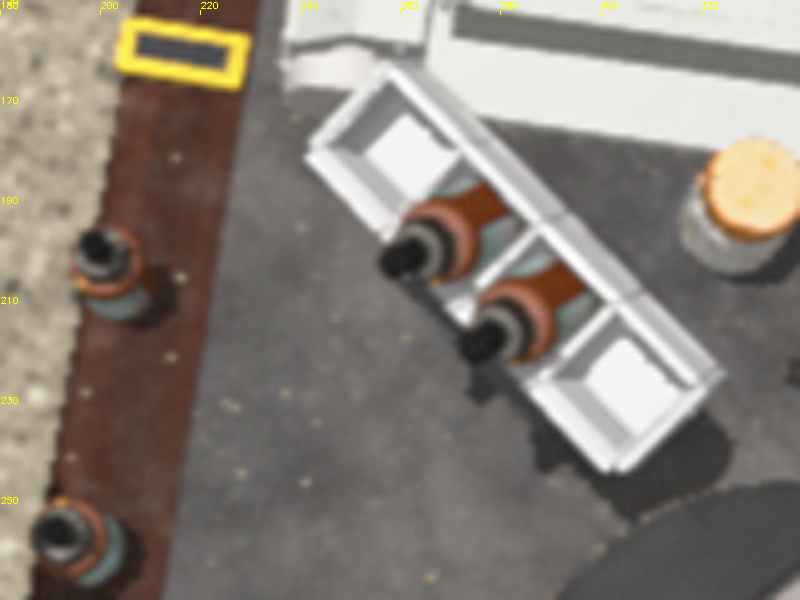

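```bash
cat > g.py <<'E'
import pickle,numpy as np,cv2
from scipy.optimize import least_squares
F={n:pickle.load(open(f"pics/{n}0.pkl","rb")) for n in("scene","top")}
def proj(n,P,f=None):
    f=f or F[n];E=f["extrinsics"];q=(E[:3,:3]@np.atleast_2d(P).T+E[:3,3:]);p=f["camera_matrix"]@q;return (p[:2]/p[2]).T
def tri(s,t):
    M=lambda n:F[n]["camera_matrix"]@F[n]["extrinsics"][:3]
    X=cv2.triangulatePoints(M("scene"),M("top"),np.array(s,float),np.array(t,float)).ravel();X=X[:3]/X[3]
    return X,np.linalg.norm(proj("scene",X)[0]-s),np.linalg.norm(proj("top",X)[0]-t)
def atz(n,uv,z):
    f=F[n];E=f["extrinsics"];d=E[:3,:3].T@np.linalg.inv(f["camera_matrix"])@[*uv,1];c=-E[:3,:3].T@E[:3,3]
    return c+d*(z-c[2])/d[2]
E
python3 - <<'E'
from g import *
np.set_printoptions(precision=4,suppress=True)
sc=lambda x,y:(215+x/3.7-.4,140+y/3.7-.4)
tp=lambda x,y:(180+x/5-.4,150+y/5-.4)
pts=dict(A=(sc(281,474),tp(98,243)),B=(sc(479,382),tp(60,530)),P=(sc(193,140),tp(402,257)),Q=(sc(209,80),tp(481,343)),
 BL=(sc(140,20),tp(722,372)),  # far end back corner
 NF=(sc(137,302),tp(308,155)),NB=(sc(28,300),tp(388,65)))
for k,(s,t) in pts.items(): print(k,*tri(s,t), 'topz.1' ,atz('top',t,.1)[:2], 'scene', atz('scene',s,.1)[:2])
# Rack fit: params x,y,z of row-centre seat, yaw (rack x axis), outer half len, half width
c,s_=np.cos(np.radians(28)),np.sin(np.radians(28))
def model(p):
    x,y,z,w=p[:4];Z=np.array([-s_*np.cos(w),-s_*np.sin(w),c]);Y=np.array([-np.sin(w),np.cos(w),0]);X=np.cross(Y,Z);o=np.array([x,y,z])
    return o,X,Y,Z
def res(p):
    o,X,Y,Z=model(p);r=[]
    # sign: which end is +y solved by yaw
    for n,i in(("scene",0),("top",1)):
        for k,P in (("P",o+.021*Y+.050*Z),("Q",o-.021*Y+.050*Z),
            ("NF",o+p[4]*Y-p[5]*X-.009*Z),("NB",o+p[4]*Y+p[5]*X-.009*Z),("BL",o-p[4]*Y+p[5]*X-.009*Z)):
            r+=list((proj(n,P)[0]-pts[k][i])*(1 if len(k)==1 else .6))
    return np.array(r)
best=min((least_squares(res,[.45,.25,.177,w,.086,.021],loss='soft_l1') for w in np.arange(-3,3.2,.7)),key=lambda r:r.cost)
print(best.cost,best.x);print(res(best.x).reshape(2,5,2))
o,X,Y,Z=model(best.x)
for k in(1.5,.5,-.5,-1.5):print(o+.042*k*Y)
print(X,Y,Z)
E
```

```text
A [0.4651 0.2275 0.0943] 0.24525483834139772 0.21238900772503808 topz.1 [0.4636 0.2267] scene [0.4672 0.2298]
B [0.3453 0.2221 0.0915] 0.05573922861861002 0.052013419468988596 topz.1 [0.3449 0.2206] scene [0.3492 0.2261]
P [0.4533 0.0977 0.2094] 0.03944581604044839 0.03880819804572543 topz.1 [0.4764 0.101 ] scene [0.4114 0.0132]
Q [0.4272 0.0645 0.2083] 0.515974339886988 0.5296132551769619 topz.1 [0.4455 0.0636] scene [ 0.3818 -0.0259]
BL [ 0.4315 -0.0235  0.1758] 1.8485751221992095 1.9917607264957453 topz.1 [ 0.4482 -0.0356] scene [ 0.3984 -0.0905]
NF [0.5019 0.1406 0.1541] 1.2692804994223499 1.1598331254374794 topz.1 [0.5138 0.1464] scene [0.4891 0.1044]
NB [0.5474 0.114  0.1478] 2.710596414140532 2.464454028300198 topz.1 [0.5578 0.1191] scene [0.542 0.078]
16.821203050009046 [ 0.4595  0.065   0.1643 -0.6859  0.0895  0.028 ]
[[[-0.9752 -0.0219]
  [-0.0645 -0.1285]
  [ 2.1479  3.6107]
  [ 4.024  -4.1814]
  [ 0.7704  0.6089]]

 [[ 0.9749 -0.5007]
  [ 0.9151 -0.7453]
  [-1.4395  0.5096]
  [-0.0399 -0.6357]
  [-1.665   3.1432]]]
[0.4994 0.1138 0.1643]
[0.4728 0.0813 0.1643]
[0.4462 0.0488 0.1643]
[0.4196 0.0163 0.1643]
[ 0.6832 -0.5593  0.4695] [0.6334 0.7738 0.    ] [-0.3633  0.2974  0.8829]
```

The bottles triangulate to plausible positions: A at (0.465, 0.228) and B at (0.345, 0.222). The spacing between the two racked bottles comes out at 42 mm, as it should. Next I'll plan the move to hover above A.

```bash
cat > plan.py <<'E'
import numpy as np
from scipy.spatial.transform import Rotation as Ro
from bench import ctrl
np.set_printoptions(precision=4,suppress=True)
def Rdown(yaw): return Ro.from_euler('xyz',[np.pi,0,yaw])
def Rrack(w):
    s,c=np.sin(np.radians(28)),np.cos(np.radians(28))
    Z=np.array([-s*np.cos(w),-s*np.sin(w),c]);Y=np.array([-np.sin(w),np.cos(w),0])
    return Ro.from_matrix(np.c_[Y,np.cross(Y,Z),-Z]),Z,Y
def pose():
    s=ctrl.observe();return np.array(s["tool_pos"]),Ro.from_euler('xyz',s["ee_rot"])
def plan(p,R,targets):
    for t,(pt,Rt) in enumerate(targets):
        pt=np.array(pt);rv=(R.inv()*Rt).as_rotvec();d=pt-p
        for n in range(1,9):
            # worst component over steps
            ok=True;out=[];pp=p
            for i in range(n):
                Ri=R*Ro.from_rotvec(rv*i/n)
                v=np.r_[Ri.inv().apply(d/n)/.08,rv/n/(np.pi/4)]
                out.append(np.round(v,3));ok&=np.all(abs(v)<=1)
            if ok:break
        rows=int(np.ceil(max(np.linalg.norm(d)/n/.05,np.degrees(np.linalg.norm(rv))/n/8.59)))
        print("target",t,pt,"calls",n,"rows",rows)
        for o in out:print("  ",o)
        p,R=pt,Rt
E
python3 - <<'E'
from plan import *
s=ctrl.observe();print(s["wrist_force"],s["width"])
R=Rdown(.886)
plan(*pose(),[([.465,.2275,.21],R),([.465,.2275,.15],R)])
E
```

```text
[0.3329 0.0631 0.0476] 0.08698906970990943
target 0 [0.465  0.2275 0.21  ] calls 3 rows 4
   [-0.74  -0.576  0.05  -0.001  0.     0.632]
   [-0.925 -0.153  0.049 -0.001  0.     0.632]
   [-0.886  0.306  0.049 -0.001  0.     0.632]
target 1 [0.465  0.2275 0.15  ] calls 1 rows 2
   [ 0.   -0.    0.75  0.    0.    0.  ]
```

drive_tool:
  moves: [70, -0.74, -0.576, 0.05, 0, 0, 0.632, 70, -0.74, -0.576, 0.05, 0, 0, 0.632, 70, -0.74, -0.576, 0.05, 0, 0, 0.632, 70, -0.74, -0.576, 0.05, 0, 0, 0.632]

```text
clock: 0.55
tool_pos: [0.4439, 0.3752, 0.2183]
ee_rot: [-3.141, 0.0, 1.874]
wrist_force: [0.1, -1.1, -0.5]
width: 0.071
finger_force: 0.0
```

drive_tool:
  moves: [70, -0.925, -0.153, 0.05, 0, 0, 0.632, 70, -0.925, -0.153, 0.05, 0, 0, 0.632, 70, -0.925, -0.153, 0.05, 0, 0, 0.632, 70, -0.925, -0.153, 0.05, 0, 0, 0.632]

```text
clock: 0.95
tool_pos: [0.4547, 0.301, 0.2143]
ee_rot: [-3.141, 0.0, 1.378]
wrist_force: [0.0, -0.3, 0.3]
width: 0.0701
finger_force: 0.0
```

drive_tool:
  moves: [70, -0.886, 0.306, 0.05, 0, 0, 0.632, 70, -0.886, 0.306, 0.05, 0, 0, 0.632, 70, -0.886, 0.306, 0.05, 0, 0, 0.632, 70, -0.886, 0.306, 0.05, 0, 0, 0.632, 70, -0.886, 0.306, 0.05, 0, 0, 0.632]

```text
clock: 1.45
tool_pos: [0.4655, 0.2275, 0.2104]
ee_rot: [-3.141, 0.0, 0.886]
wrist_force: [-0.2, 0.4, -0.3]
width: 0.0701
finger_force: 0.0
```

```bash
python3 - <<'E'
from plan import *
from g import proj
import cv2,pickle
s=ctrl.observe();print(s["tool_pos"],s["ee_rot"],s["joint_positions"],s["wrist_force"],s["clock"])
f=ctrl.grab_frame("wrist");pickle.dump(f,open("pics/w1.pkl","wb"))
im=cv2.cvtColor(f["color"],cv2.COLOR_RGB2BGR)
for z in(0,.102):
  for b in((.465,.2275),(.345,.222)):print(b,z,proj("w",[*b,z],f))
im=cv2.resize(im,(800,600),interpolation=cv2.INTER_CUBIC);cv2.imwrite("pics/w1.png",im)
E
```

```text
[0.4655 0.2275 0.2104] [-3.1413  0.0004  0.8861] [0.2386 0.4008 1.7118 0.     1.0295 0.9233] [-0.2374  0.3516 -0.3314] 1.45
(0.465, 0.2275) 0 [[254.9445 170.7323]]
(0.345, 0.222) 0 [[183.6143 233.7724]]
(0.465, 0.2275) 0.102 [[254.9477 193.0779]]
(0.345, 0.222) 0.102 [[160.2656 275.197 ]]
```

View pics/w1.png

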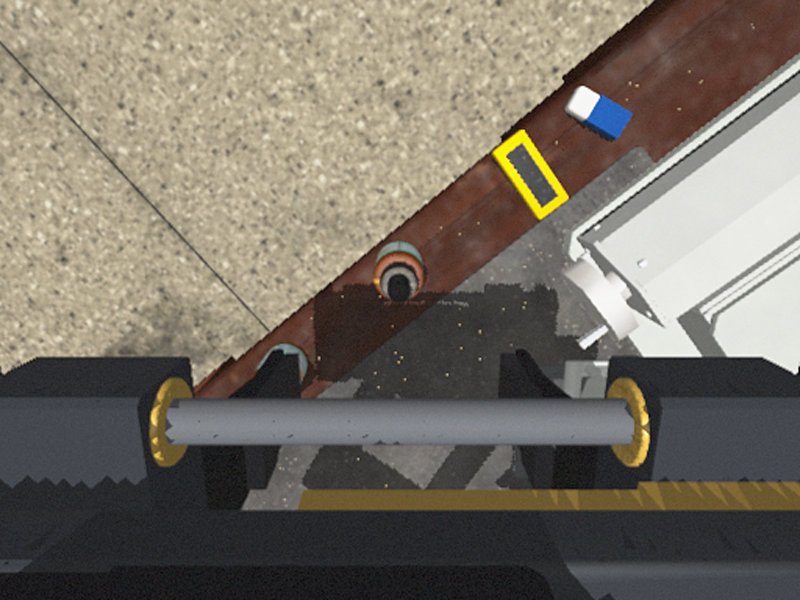

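The wrist view shows A's bulb at view pixel (399,285), against a predicted (398,302). A is therefore about 5 mm further along tool +x, at roughly (0.468, 0.231). I'll descend with that correction.

```bash
python3 - <<'E'
from plan import *
R=Rdown(.886)
plan(*pose(),[([.468,.231,.048],R)])
E
```

```text
target 0 [0.468 0.231 0.048] calls 3 rows 2
   [ 0.018 -0.     0.677 -0.     0.     0.001]
   [ 0.018 -0.     0.677 -0.     0.     0.001]
   [ 0.018 -0.     0.677 -0.     0.     0.001]
```

drive_tool:
  moves: [70, 0.055, 0, 0.4, 0, 0, 0, 70, 0.055, 0, 0.9, 0, 0, 0, 70, 0.055, 0, 0.9, 0, 0, 0]

```text
clock: 1.8
tool_pos: [0.4644, 0.2305, 0.1345]
ee_rot: [-3.135, 0.009, 0.888]
wrist_force: [-0.4, -1.0, 0.1]
width: 0.0701
finger_force: 0.0
```

drive_tool:
  moves: [70, 0, 0, 0.5, 0, 0, 0, 70, 0, 0, 0.9, 0, 0, 0, 70, 0, 0, 0.9, 0, 0, 0, 70, 0, 0, 0.9, 0, 0, 0]

```text
clock: 2.2
tool_pos: [0.4688, 0.2316, 0.0676]
ee_rot: [3.141, -0.0, 0.887]
wrist_force: [-0.4, 0.3, 0.3]
width: 0.0699
finger_force: 0.0
```

drive_tool:
  moves: [70, 0, 0, 0.23, 0, 0, 0, 70, 0, 0, 0.23, 0, 0, 0, 20, 0, 0, 0.23, 0, 0, 0, 10, 0, 0, 0.23, 0, 0, 0, 10, 0, 0, 0.23, 0, 0, 0, 10, 0, 0, 0.23, 0, 0, 0, 10, 0, 0, 0.23, 0, 0, 0, 10, 0, 0, 0.23, 0, 0, 0]

```text
clock: 3.0
tool_pos: [0.4683, 0.2313, 0.0483]
ee_rot: [-3.141, -0.0, 0.887]
wrist_force: [-0.3, 0.7, 2.8]
width: 0.0308
finger_force: 30.0
```

```bash
python3 - <<'E'
from plan import *
R,Z,Y=Rrack(-.66);seat=np.array([.500,.119,.175])
p,R0=pose();print(Z,Y,seat+.077*Z)
plan(p,R0,[(p+[0,0,.14],R0),(seat+.077*Z,R)])
E
```

```text
[-0.3709  0.2878  0.8829] [0.6131 0.79   0.    ] [0.4714 0.1412 0.243 ]
target 0 [0.4683 0.2313 0.1883] calls 2 rows 2
   [ 0.    -0.    -0.875  0.     0.     0.   ]
   [ 0.    -0.    -0.875  0.     0.     0.   ]
target 1 [0.4714 0.1412 0.243 ] calls 1 rows 4
   [-0.848  0.743 -0.684 -0.622  0.007 -0.03 ]
```

drive_tool:
  moves: [10, 0, 0, -0.2, 0, 0, 0, 10, 0, 0, -0.5, 0, 0, 0, 10, 0, 0, -0.8, 0, 0, 0, 10, 0, 0, -0.875, 0, 0, 0]

```text
clock: 3.4
tool_pos: [0.4696, 0.2317, 0.12]
ee_rot: [3.139, -0.003, 0.887]
wrist_force: [0.2, 0.3, -1.5]
width: 0.0314
finger_force: 30.0
```

drive_tool:
  moves: [10, 0, 0, -0.4, 0, 0, 0, 10, 0, 0, -0.875, 0, 0, 0, 10, 0, 0, -0.875, 0, 0, 0]

```text
clock: 3.7
tool_pos: [0.4713, 0.2321, 0.1917]
ee_rot: [3.136, -0.007, 0.887]
wrist_force: [0.5, 1.0, -0.8]
width: 0.0312
finger_force: 30.0
```

drive_tool:
  moves: [10, 0, 0.1, -0.3, -0.1, 0, 0, 10, -0.15, 0.2, -0.684, -0.2, 0, 0, 10, -0.35, 0.4, -0.684, -0.3, 0, 0, 10, -0.55, 0.55, -0.684, -0.45, 0, -0.02, 10, -0.75, 0.7, -0.684, -0.55, 0, -0.03, 10, -0.848, 0.743, -0.684, -0.622, 0.007, -0.03, 10, -0.848, 0.743, -0.684, -0.622, 0.007, -0.03, 10, -0.848, 0.743, -0.684, -0.622, 0.007, -0.03]

```text
clock: 4.5
tool_pos: [0.4712, 0.1414, 0.2419]
ee_rot: [2.655, 0.001, 0.911]
wrist_force: [0.7, -0.0, -0.6]
width: 0.0309
finger_force: 30.0
```

```bash
python3 - <<'E'
from plan import *
from g import *
s=ctrl.observe();print(s["tool_pos"],s["ee_rot"],s["joint_positions"],s["wrist_force"],s["clock"],s["width"])
p,R=pose();Zt=-R.as_matrix()[:,2]
ims=[]
for n,(x,y,w,h) in (("scene",(215,110,110,165)),("top",(215,140,110,165)),("wrist",(150,110,220,165))):
    f=ctrl.grab_frame(n);pickle.dump(f,open(f"pics/{n}2.pkl","wb"))
    im=cv2.cvtColor(f["color"],cv2.COLOR_RGB2BGR)[y:y+h,x:x+w];ims.append(cv2.resize(im,(w*2 if n=="wrist" else w*3,h*3) if n!="wrist" else (340,255),interpolation=cv2.INTER_CUBIC))
    print(n,"foot",proj(n,p-.048*Zt,f),"bulb",proj(n,p+.054*Zt,f))
out=np.zeros((600,800,3),np.uint8)
a=cv2.resize(ims[0],(400,600));b=cv2.resize(ims[1],(400,600));out[:,:400]=a;out[:,400:]=b
cv2.imwrite("pics/v2.png",out)
E
```

```text
[0.4712 0.1414 0.2419] [2.6554 0.0014 0.9112] [ 0.3048  0.2862  1.9282 -0.612   0.7336  1.386 ] [ 0.6552 -0.003  -0.5751] 4.5 0.030908063715464583
scene foot [[256.0876 199.0431]] bulb [[284.5429 169.6592]]
top foot [[246.8451 181.187 ]] bulb [[223.9362 186.5906]]
wrist foot [[253.8568 216.1255]] bulb [[253.5317 302.5238]]
```

View pics/v2.png

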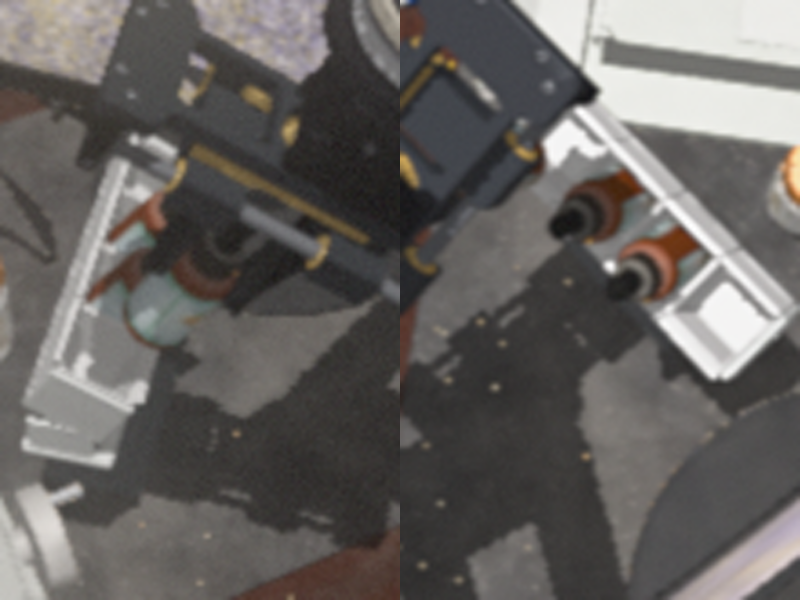

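The carried bottle projects where I expect it, with its foot near view (155,345) on the left. Before inserting, I'll check the rack model by drawing the cell outlines over the first images.

```bash
cat > ov.py <<'E'
from plan import *
from g import *
def overlay(seat1,w,name):
    _,Z,Y=Rrack(w);X=np.cross(Y,Z);out=np.zeros((600,800,3),np.uint8)
    for n,(x,y,s),ox in(("scene",(218,140,6),0),("top",(238,155,4.5),400)):
        f=F[n];im=cv2.cvtColor(f["color"],cv2.COLOR_RGB2BGR)[y:y+int(600/s),x:x+int(400/s)]
        im=cv2.resize(im,None,fx=s,fy=s,interpolation=cv2.INTER_CUBIC)
        for c in range(4):
            o=seat1-.042*c*Y
            L=lambda P,col:cv2.polylines(im,[np.int32((proj(n,np.array(P))-[x,y]+.5)*s)],True,col,1)
            sq=lambda h,r=.019:[o+h*Z+r*(i*X+j*Y) for i,j in((1,1),(1,-1),(-1,-1),(-1,1))]
            if c in(0,3):L(sq(-.051),(0,0,255));L(sq(-.015),(0,255,0));L([o-.051*Z,o-.015*Z],(255,0,255))
            else:
                for h,r in((.051,.0065),(.026,.012),(.007,.016)):L([o+h*Z+r*(np.cos(a)*X+np.sin(a)*Y) for a in np.arange(0,6.3,.4)],(0,255,255))
        out[:im.shape[0],ox:ox+im.shape[1]]=im
    cv2.imwrite(f"pics/{name}.png",out)
E
python3 -c "
from ov import *
overlay(np.array([.500,.119,.175]),-.66,'ov1')"
```

```text
(no output)
```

View pics/ov1.png

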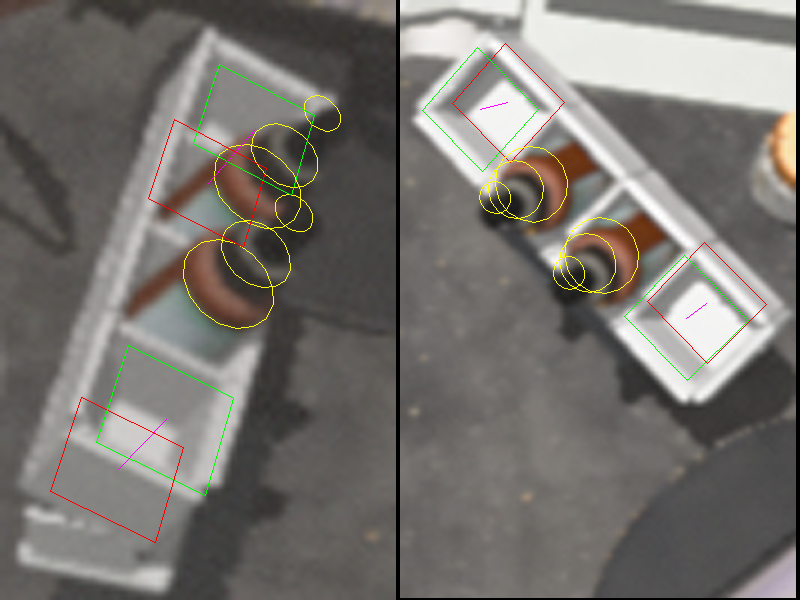

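```bash
python3 - <<'E'
from ov import *
S=lambda x,y:np.array([218+x/6-.5,140+y/6-.5]);T=lambda x,y:np.array([238+(x-400)/4.5-.5,155+y/4.5-.5])
obs=[("scene",0,-.015,S(159,409)),("top",0,-.015,T(489,114)),("top",3,-.015,T(693,321)),
("scene",1,.051,S(296,219)),("scene",2,.051,S(323,111)),("top",1,.051,T(494,204)),("top",2,.051,T(568,281)),
("scene",1,.007,S(228,284)),("scene",2,.007,S(258,187)),("top",1,.007,T(529,187)),("top",2,.007,T(600,258))]
def res(p):
    _,Z,Y=Rrack(p[3]);return np.concatenate([proj(n,p[:3]-.042*c*Y+h*Z)[0]-o for n,c,h,o in obs])
r=least_squares(res,[.5,.119,.175,-.66]);print(r.x);print(res(r.x).reshape(-1,2))
overlay(r.x[:3],r.x[3],'ov2')
E
```

```text
[ 0.4997  0.117   0.1735 -0.677 ]
[[ 0.9861  1.4112]
 [-0.9401 -0.4278]
 [-1.3595  0.6656]
 [-0.3076 -1.0145]
 [ 0.2726  0.5052]
 [ 0.8899 -0.8299]
 [ 0.5269 -0.9227]
 [ 0.1757 -0.2432]
 [ 0.3854 -0.2408]
 [ 1.1597  0.0946]
 [ 0.7044  0.4298]]
```

View pics/ov2.png

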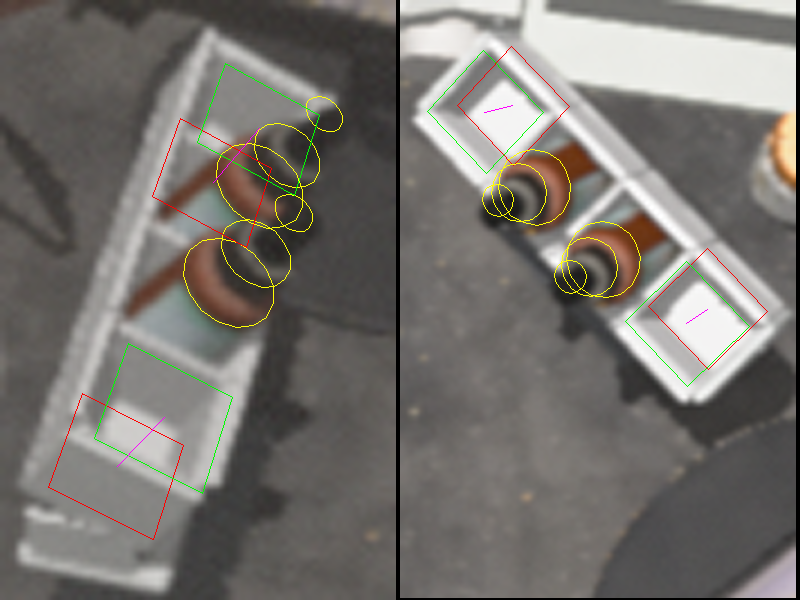

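The bodies and shoulders fit and the cell mouths agree to about 2 mm, so I'll use cell 1 seat (0.5005, 0.116, 0.174) with w = -0.677. I'll align first, then go in step by step while watching the force.

```bash
python3 - <<'E'
from plan import *
R,Z,Y=Rrack(-.677);seat=np.array([.5005,.1162,.174])
plan(*pose(),[(seat+(-.003+.048)*Z,R)])
E
```

```text
target 0 [0.484  0.1294 0.2137] calls 1 rows 1
   [-0.031  0.011  0.419 -0.001 -0.011  0.018]
```

drive_tool:
  moves: [10, -0.031, 0.011, 0, 0, -0.011, 0.018, 10, -0.031, 0.011, 0.2, 0, -0.011, 0.018, 10, -0.031, 0.011, 0.419, 0, -0.011, 0.018, 10, -0.031, 0.011, 0.419, 0, -0.011, 0.018]

```text
clock: 5.05
tool_pos: [0.4829, 0.1283, 0.2123]
ee_rot: [2.655, 0.004, 0.892]
wrist_force: [-0.1, 0.3, -1.0]
width: 0.031
finger_force: 30.0
```

drive_tool:
  moves: [10, 0, 0, 0.06, 0, 0, 0, 10, 0, 0, 0.12, 0, 0, 0, 10, 0, 0, 0.18, 0, 0, 0, 10, 0, 0, 0.24, 0, 0, 0, 10, 0, 0, 0.24, 0, 0, 0]

```text
clock: 5.55
tool_pos: [0.4907, 0.1232, 0.1967]
ee_rot: [2.652, 0.001, 0.894]
wrist_force: [1.5, -1.2, -1.0]
width: 0.031
finger_force: 30.0
```

drive_tool:
  moves: [10, 0, 0, 0.05, 0, 0, 0, 10, 0, 0, 0.1, 0, 0, 0, 10, 0, 0, 0.15, 0, 0, 0, 10, 0, 0, 0.2, 0, 0, 0, 10, 0, 0, 0.2, 0, 0, 0]

```text
clock: 6.05
tool_pos: [0.4965, 0.1184, 0.1824]
ee_rot: [2.653, 0.001, 0.894]
wrist_force: [3.6, -2.5, -1.4]
width: 0.0308
finger_force: 30.0
```

drive_tool:
  moves: [10, 0, 0.015, 0.04, 0, 0, 0, 10, 0, 0.02, 0.08, 0, 0, 0, 10, 0, 0.02, 0.11, 0, 0, 0, 10, 0, 0.02, 0.11, 0, 0, 0]

```text
clock: 6.45
tool_pos: [0.4996, 0.115, 0.1748]
ee_rot: [2.654, 0.003, 0.894]
wrist_force: [0.3, -0.9, -0.9]
width: 0.031
finger_force: 30.0
```

drive_tool:
  moves: [10, 0, 0, 0.02, 0, 0, 0, 10, 0, 0, 0.04, 0, 0, 0, 10, 0, 0, 0.06, 0, 0, 0, 10, 0, 0, 0.06, 0, 0, 0]

```text
clock: 6.85
tool_pos: [0.5002, 0.1147, 0.1735]
ee_rot: [2.652, 0.0, 0.894]
wrist_force: [-13.5, 6.3, 22.7]
width: 0.0311
finger_force: 30.0
```

There's axial contact of 27 N at seat z of about 0.176, which matches the expected home height. I'll relax the push, open the gripper and back out along the cell axis.

drive_tool:
  moves: [10, 0, 0, -0.035, 0, 0, 0, 10, 0, 0, -0.035, 0, 0, 0, 50, 0, 0, -0.035, 0, 0, 0, 50, 0, 0, -0.035, 0, 0, 0, 50, 0, 0, -0.035, 0, 0, 0]

```text
clock: 7.35
tool_pos: [0.5011, 0.1144, 0.1734]
ee_rot: [2.653, 0.002, 0.894]
wrist_force: [0.2, 0.7, 0.2]
width: 0.0462
finger_force: 0.0
```

drive_tool:
  moves: [50, 0, 0, -0.1, 0, 0, 0, 50, 0, 0, -0.4, 0, 0, 0, 50, 0, 0, -0.7, 0, 0, 0, 50, 0, 0, -1, 0, 0, 0, 50, 0, 0, -1, 0, 0, 0]

```text
clock: 7.85
tool_pos: [0.4724, 0.1394, 0.2474]
ee_rot: [2.65, -0.004, 0.896]
wrist_force: [1.2, -0.4, 0.5]
width: 0.0498
finger_force: 0.0
```

```bash
python3 - <<'E'
from plan import *
p,R0=pose();print(p,R0.as_euler('xyz'),ctrl.observe()["width"])
R=Rdown(.886)
plan(p,R0,[([.42,.20,.26],R),([.348,.2255,.21],R)])
E
```

```text
[0.4724 0.1394 0.2474] [ 2.65   -0.0036  0.8957] 0.0497781882737001
target 0 [0.42 0.2  0.26] calls 1 rows 4
   [ 0.182 -0.794 -0.604  0.626 -0.008  0.011]
target 1 [0.348  0.2255 0.21  ] calls 1 rows 2
   [-0.322 -0.899  0.625  0.     0.     0.   ]
```

drive_tool:
  moves: [60, 0, -0.1, -0.4, 0, 0, 0, 70, 0.1, -0.4, -0.6, 0.2, 0, 0, 70, 0.182, -0.794, -0.604, 0.4, -0.008, 0.011, 70, 0.182, -0.794, -0.604, 0.626, -0.008, 0.011, 70, 0.182, -0.794, -0.604, 0.626, -0.008, 0.011, 70, 0.182, -0.794, -0.604, 0.626, -0.008, 0.011]

```text
clock: 8.45
tool_pos: [0.4209, 0.1976, 0.2567]
ee_rot: [-3.139, 0.006, 0.881]
wrist_force: [-0.5, -0.3, -0.7]
width: 0.0696
finger_force: 0.0
```

drive_tool:
  moves: [70, -0.322, -0.899, 0.625, 0, 0, 0, 70, -0.322, -0.899, 0.625, 0, 0, 0, 70, -0.322, -0.899, 0.625, 0, 0, 0, 70, -0.322, -0.899, 0.625, 0, 0, 0]

```text
clock: 8.85
tool_pos: [0.3459, 0.2245, 0.2071]
ee_rot: [-3.138, 0.007, 0.886]
wrist_force: [1.2, 0.5, 0.2]
width: 0.0697
finger_force: 0.0
```

```bash
python3 - <<'E'
from plan import *
from g import *
s=ctrl.observe();print(s["tool_pos"],s["ee_rot"],s["joint_positions"],s["wrist_force"],s["clock"])
out=np.zeros((600,800,3),np.uint8)
for n,(x,y,w,h,k),ox in (("scene",(215,140,80,120,5),0),("wrist",(200,130,100,150,4),400)):
    f=ctrl.grab_frame(n);im=cv2.cvtColor(f["color"],cv2.COLOR_RGB2BGR)[y:y+h,x:x+w]
    im=cv2.resize(im,None,fx=k,fy=k,interpolation=cv2.INTER_CUBIC)
    if n=="wrist":
        for z,r in((0,.016),(.058,.016),(.102,.0065)):
            P=np.array([[.348+r*np.cos(a),.2255+r*np.sin(a),z] for a in np.arange(0,6.3,.3)])
            cv2.polylines(im,[np.int32((proj(n,P,f)-[x,y]+.5)*k)],True,(0,255,0),1)
            print(z,proj(n,[.348,.2255,z],f),proj(n,[.348+.01*.63,.2255+.01*.77,z],f))
    out[:im.shape[0],ox:ox+im.shape[1]]=im
cv2.imwrite("pics/v3.png",out)
E
```

```text
[0.3459 0.2245 0.2071] [-3.1384  0.007   0.8862] [ 0.304   0.2707  1.9517 -0.0015  0.9268  0.9896] [1.2426 0.5347 0.2335] 8.85
0 [[255.2712 169.561 ]] [[255.264 161.187]]
0.058 [[255.2527 180.7218]] [[255.2441 170.9622]]
0.102 [[255.2337 192.1963]] [[255.2236 181.0375]]
```

View pics/v3.png

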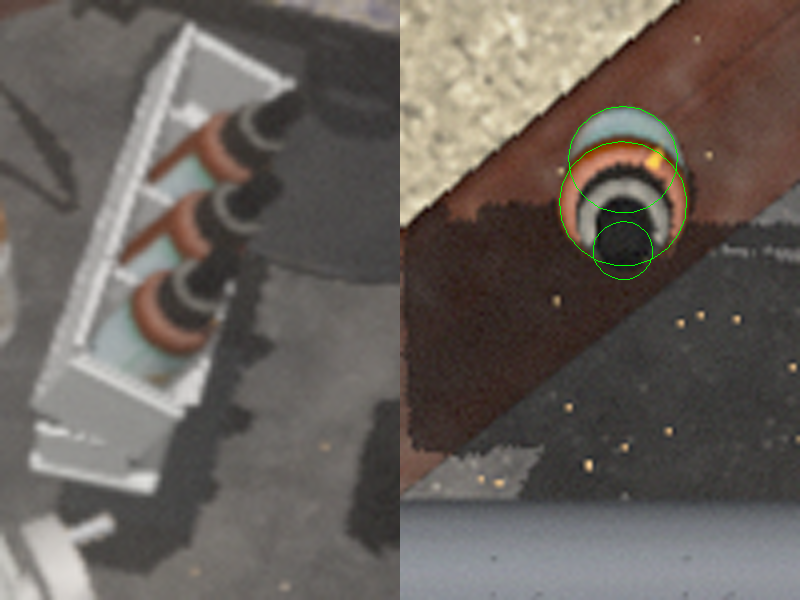

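Bottle 1 sits deep in cell 1, parallel to its neighbours. B matches (0.348, 0.2255), with its outline circles at view (623,160) to (623,250). I'll grasp B now.

drive_tool:
  moves: [70, 0.01, 0, 0.4, 0, 0, 0, 70, 0.01, 0, 0.9, 0, 0, 0, 70, 0.01, 0, 0.9, 0, 0, 0]

```text
clock: 9.25
tool_pos: [0.346, 0.2239, 0.1328]
ee_rot: [-3.135, 0.012, 0.883]
wrist_force: [-0.7, 0.4, 0.0]
width: 0.0699
finger_force: 0.0
```

drive_tool:
  moves: [70, 0, 0, 0.5, 0, 0, 0, 70, 0, 0, 0.9, 0, 0, 0, 70, 0, 0, 0.9, 0, 0, 0, 70, 0, 0, 0.9, 0, 0, 0]

```text
clock: 9.65
tool_pos: [0.3482, 0.225, 0.0647]
ee_rot: [-3.139, 0.004, 0.884]
wrist_force: [-0.4, -1.3, 1.8]
width: 0.0699
finger_force: 0.0
```

drive_tool:
  moves: [70, 0, 0, 0.2, 0, 0, 0, 70, 0, 0, 0.2, 0, 0, 0, 20, 0, 0, 0.2, 0, 0, 0, 10, 0, 0, 0.2, 0, 0, 0, 10, 0, 0, 0.2, 0, 0, 0, 10, 0, 0, 0.2, 0, 0, 0, 10, 0, 0, 0.2, 0, 0, 0, 10, 0, 0, 0.2, 0, 0, 0]

```text
clock: 10.45
tool_pos: [0.3468, 0.2247, 0.0477]
ee_rot: [-3.139, 0.005, 0.884]
wrist_force: [-0.6, 0.0, 2.1]
width: 0.0313
finger_force: 30.0
```

```bash
python3 - <<'E'
from plan import *
# home of cell 1 as found: TCP (.5008,.1147,.1735) => cell4 = -0.126*Y
R,Z,Y=Rrack(-.677);h=np.array([.5008,.1147,.1735])-.126*Y
p,R0=pose();print(p,h)
plan(p,R0,[([*p[:2],.21],R0),([.40,.12,.26],R),(h+.060*Z,R),(h+.045*Z,R)])
E
```

```text
[0.3468 0.2247 0.0477] [0.4219 0.0165 0.1735]
target 0 [0.3468 0.2247 0.21  ] calls 3 rows 2
   [-0.004 -0.002 -0.676  0.     0.     0.   ]
   [-0.004 -0.002 -0.676  0.     0.     0.   ]
   [-0.004 -0.002 -0.676  0.     0.     0.   ]
target 1 [0.4  0.12 0.26] calls 2 rows 2
   [-0.297  0.671 -0.313 -0.313  0.005 -0.005]
   [-0.299  0.726 -0.142 -0.313  0.005 -0.005]
target 2 [0.3999 0.0341 0.2265] calls 1 rows 2
   [-0.837  0.396  0.685  0.     0.     0.   ]
target 3 [0.4054 0.0297 0.2132] calls 1 rows 1
   [-0.    -0.     0.187  0.     0.     0.   ]
```

```bash
python3 - <<'E'
from plan import *
R,Z,Y=Rrack(-.677);h=np.array([.5008,.1147,.1735])-.126*Y
p,R0=pose();p2=np.array([*p[:2],.0477+.15])
plan(p2,R0,[([.365,.15,.29],R),(h+.115*Z,R),(h+.045*Z,R)])
E
```

```text
target 0 [0.365 0.15  0.29 ] calls 2 rows 2
   [-0.292  0.382 -0.576 -0.313  0.005 -0.005]
   [-0.292  0.51  -0.467 -0.313  0.005 -0.005]
target 1 [0.3798 0.0503 0.275 ] calls 1 rows 3
   [-0.856  0.729  0.599  0.     0.     0.   ]
target 2 [0.4054 0.0297 0.2132] calls 1 rows 2
   [-0.    -0.     0.875  0.     0.     0.   ]
```

drive_tool:
  moves: [10, 0, 0, -0.2, 0, 0, 0, 10, 0, 0, -0.5, 0, 0, 0, 10, 0, 0, -0.9375, 0, 0, 0, 10, 0, 0, -0.9375, 0, 0, 0]

```text
clock: 10.85
tool_pos: [0.3493, 0.2256, 0.1254]
ee_rot: [3.141, -0.001, 0.884]
wrist_force: [0.4, -0.1, -0.5]
width: 0.0309
finger_force: 30.0
```

drive_tool:
  moves: [10, 0, 0, -0.4, 0, 0, 0, 10, 0, 0, -0.9375, 0, 0, 0, 10, 0, 0, -0.9375, 0, 0, 0]

```text
clock: 11.15
tool_pos: [0.3506, 0.2261, 0.2009]
ee_rot: [3.139, -0.003, 0.885]
wrist_force: [-0.2, -0.8, -0.1]
width: 0.0309
finger_force: 30.0
```

drive_tool:
  moves: [10, -0.1, 0.15, -0.3, -0.1, 0, 0, 10, -0.292, 0.382, -0.576, -0.313, 0.005, -0.005, 10, -0.292, 0.382, -0.576, -0.313, 0.005, -0.005, 10, -0.292, 0.382, -0.576, -0.313, 0.005, -0.005]

```text
clock: 11.55
tool_pos: [0.3551, 0.1881, 0.2424]
ee_rot: [2.902, 0.004, 0.89]
wrist_force: [-0.6, 0.2, -1.1]
width: 0.0311
finger_force: 30.0
```

drive_tool:
  moves: [10, -0.15, 0.25, -0.25, -0.15, 0, 0, 10, -0.292, 0.51, -0.467, -0.313, 0.005, -0.005, 10, -0.292, 0.51, -0.467, -0.313, 0.005, -0.005, 10, -0.292, 0.51, -0.467, -0.313, 0.005, -0.005]

```text
clock: 11.95
tool_pos: [0.3654, 0.1511, 0.2883]
ee_rot: [2.658, 0.001, 0.894]
wrist_force: [0.4, -0.2, -0.5]
width: 0.0311
finger_force: 30.0
```

drive_tool:
  moves: [10, -0.3, 0.24, 0.2, 0, 0, 0, 10, -0.6, 0.5, 0.4, 0, 0, 0, 10, -0.856, 0.729, 0.599, 0, 0, 0, 10, -0.856, 0.729, 0.599, 0, 0, 0, 10, -0.856, 0.729, 0.599, 0, 0, 0]

```text
clock: 12.45
tool_pos: [0.381, 0.0499, 0.2739]
ee_rot: [2.656, -0.0, 0.89]
wrist_force: [0.4, -0.2, 0.5]
width: 0.0307
finger_force: 30.0
```

```bash
python3 - <<'E'
from plan import *
R,Z,Y=Rrack(-.677);h=np.array([.5008,.1147,.1735])-.126*Y
s=ctrl.observe();print(s["tool_pos"],s["ee_rot"],s["joint_positions"],s["wrist_force"])
plan(*pose(),[(h+.052*Z,R)])
E
```

```text
[0.381  0.0499 0.2739] [ 2.6561 -0.0002  0.8898] [ 0.1034  0.0459  2.1334 -0.5505  0.6814  1.168 ] [ 0.4268 -0.1923  0.5066]
target 0 [0.4028 0.0318 0.2194] calls 1 rows 2
   [-0.004 -0.004  0.768 -0.004  0.002 -0.005]
```

drive_tool:
  moves: [10, -0.004, 0, 0.2, 0, 0, 0, 10, -0.004, 0, 0.5, 0, 0, 0, 10, -0.004, 0, 0.768, 0, 0, 0, 10, -0.004, 0, 0.768, 0, 0, 0, 10, -0.004, 0, 0.768, 0, 0, 0]

```text
clock: 12.95
tool_pos: [0.4029, 0.0331, 0.2203]
ee_rot: [2.655, 0.0, 0.895]
wrist_force: [0.2, 0.3, 0.4]
width: 0.0312
finger_force: 30.0
```

```bash
python3 - <<'E'
from plan import *
from g import *
s=ctrl.observe();print(s["tool_pos"],s["ee_rot"],s["wrist_force"])
R,Z,Y=Rrack(-.677);X=np.cross(Y,Z);seat=np.array([.5008,.1147,.1735])+.003*Z-.126*Y
p,Rp=pose();Zt=-Rp.as_matrix()[:,2]
out=np.zeros((600,800,3),np.uint8)
for n,(x,y,w,h,k),ox in (("scene",(215,110,80,120,5),0),("top",(240,150,100,150,4),400)):
    f=ctrl.grab_frame(n);im=cv2.cvtColor(f["color"],cv2.COLOR_RGB2BGR)[y:y+h,x:x+w]
    im=cv2.resize(im,None,fx=k,fy=k,interpolation=cv2.INTER_CUBIC)
    sq=[seat-.015*Z+.019*(i*X+j*Y) for i,j in((1,1),(1,-1),(-1,-1),(-1,1))]
    ft=[p-.048*Zt+.016*(np.cos(a)*X+np.sin(a)*Y) for a in np.arange(0,6.3,.3)]
    for P,c in((sq,(0,255,0)),(ft,(0,255,255))):cv2.polylines(im,[np.int32((proj(n,np.array(P),f)-[x,y]+.5)*k)],True,c,1)
    out[:im.shape[0],ox:ox+im.shape[1]]=im
cv2.imwrite("pics/v4.png",out)
E
```

```text
[0.4029 0.0331 0.2203] [2.6546 0.0004 0.8947] [0.1674 0.327  0.3656]
```

View pics/v4.png

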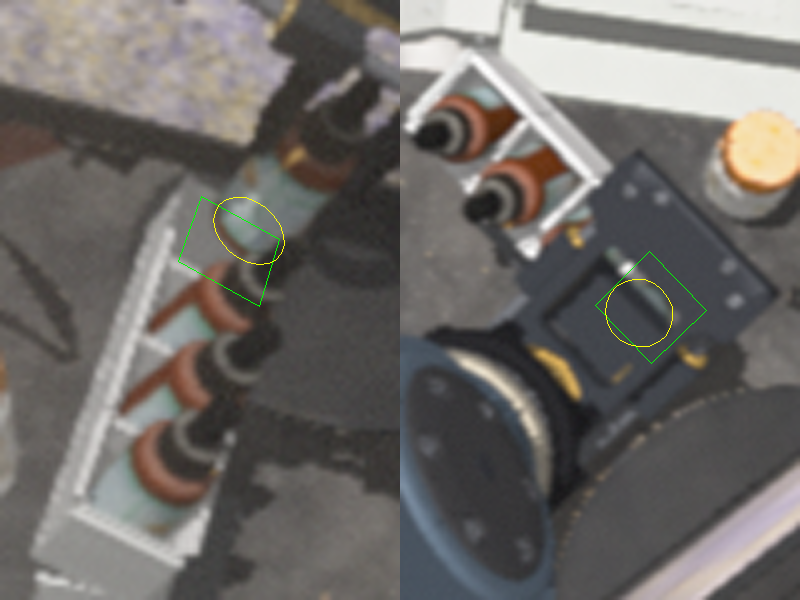

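drive_tool:
  moves: [10, -0.01, 0, 0.06, 0, 0, 0, 10, -0.01, 0, 0.12, 0, 0, 0, 10, -0.01, 0, 0.18, 0, 0, 0, 10, -0.01, 0, 0.24, 0, 0, 0, 10, -0.01, 0, 0.28, 0, 0, 0, 10, -0.01, 0, 0.28, 0, 0, 0]

```text
clock: 13.65
tool_pos: [0.4105, 0.0248, 0.2003]
ee_rot: [2.654, 0.0, 0.893]
wrist_force: [0.6, -1.1, -1.4]
width: 0.0312
finger_force: 30.0
```

drive_tool:
  moves: [10, 0, 0, 0.05, 0, 0, 0, 10, 0, 0, 0.1, 0, 0, 0, 10, 0, 0, 0.15, 0, 0, 0, 10, 0, 0, 0.2, 0, 0, 0, 10, 0, 0, 0.2, 0, 0, 0]

```text
clock: 14.15
tool_pos: [0.4164, 0.0202, 0.1862]
ee_rot: [2.654, 0.0, 0.894]
wrist_force: [-0.2, 0.1, 0.6]
width: 0.031
finger_force: 30.0
```

drive_tool:
  moves: [10, 0, 0, 0.05, 0, 0, 0, 10, 0, 0, 0.09, 0, 0, 0, 10, 0, 0, 0.13, 0, 0, 0, 10, 0, 0, 0.15, 0, 0, 0, 10, 0, 0, 0.15, 0, 0, 0]

```text
clock: 14.65
tool_pos: [0.4208, 0.0168, 0.1759]
ee_rot: [2.653, 0.0, 0.894]
wrist_force: [-0.7, -0.4, -0.9]
width: 0.031
finger_force: 30.0
```

drive_tool:
  moves: [10, 0, 0, 0.02, 0, 0, 0, 10, 0, 0, 0.04, 0, 0, 0, 10, 0, 0, 0.06, 0, 0, 0, 10, 0, 0, 0.06, 0, 0, 0]

```text
clock: 15.05
tool_pos: [0.4227, 0.0158, 0.1734]
ee_rot: [2.65, -0.002, 0.895]
wrist_force: [-7.1, 5.5, 17.5]
width: 0.0308
finger_force: 30.0
```

Contact at the same height as cell 1, so this bottle is home too. Release and back out.

drive_tool:
  moves: [10, 0, 0, -0.025, 0, 0, 0, 10, 0, 0, -0.025, 0, 0, 0, 50, 0, 0, -0.025, 0, 0, 0, 50, 0, 0, -0.025, 0, 0, 0, 50, 0, 0, -0.025, 0, 0, 0]

```text
clock: 15.55
tool_pos: [0.4219, 0.0159, 0.1735]
ee_rot: [2.653, -0.0, 0.894]
wrist_force: [-0.1, -0.4, 0.1]
width: 0.0463
finger_force: 0.0
```

drive_tool:
  moves: [50, 0, 0, -0.1, 0, 0, 0, 50, 0, 0, -0.4, 0, 0, 0, 50, 0, 0, -0.7, 0, 0, 0, 50, 0, 0, -1, 0, 0, 0, 50, 0, 0, -1, 0, 0, 0]

```text
clock: 16.05
tool_pos: [0.3931, 0.0402, 0.2464]
ee_rot: [2.649, -0.004, 0.895]
wrist_force: [-0.2, 0.2, 0.4]
width: 0.0502
finger_force: 0.0
```

drive_tool:
  moves: [50, 0, 0, -0.4, 0, 0, 0, 50, 0, 0, -0.8, 0, 0, 0, 50, 0, 0, -0.8, 0, 0, 0, 50, 0.4, -0.4, -0.8, 0, 0, 0, 50, 0.8, -0.8, -0.8, 0, 0, 0, 50, 0.8, -0.8, -0.8, 0, 0, 0, 50, 0.8, -0.8, -0.8, 0, 0, 0]

```text
clock: 16.75
tool_pos: [0.3647, 0.1438, 0.269]
ee_rot: [2.655, 0.004, 0.896]
wrist_force: [0.1, -0.5, 0.1]
width: 0.0501
finger_force: 0.0
```

```bash
python3 - <<'E'
from ov import *
s=ctrl.observe();print(s["tool_pos"],s["wrist_force"],s["clock"],s["joint_vel"])
# numeric check: compare the bulb/cap dark blobs: triangulated per cell vs model
R,Z,Y=Rrack(-.677)
seat1=np.array([.5008,.1147,.1735])+.003*Z
for n in("scene","top"):
    f=ctrl.grab_frame(n);cv2.imwrite(f"pics/{n}_end.png",cv2.cvtColor(f["color"],cv2.COLOR_RGB2BGR))
    img=f["color"].astype(int);mask=np.uint8((img[...,0]-img[...,2]>35)&(img[...,0]<190))
    for c in range(4):
        u=proj(n,seat1-.042*c*Y+.01*Z,f)[0];v=proj(n,seat1-.042*c*Y+.051*Z,f)[0]
        ys,xs=np.nonzero(mask);near=np.hypot(xs-u[0],ys-u[1])<11
        b=img.sum(2);yy,xx=np.mgrid[:384,:512];d=np.hypot(xx-v[0],yy-v[1])<6
        wgt=np.where(d&(b<120),1,0)
        print(n,c+1,"shoulder off",np.round([xs[near].mean()-u[0],ys[near].mean()-u[1]],1),near.sum(),"bulb off",np.round([(xx*wgt).sum()/max(1,wgt.sum())-v[0],(yy*wgt).sum()/max(1,wgt.sum())-v[1]],1),wgt.sum())
E
```

```text
[0.3647 0.1438 0.269 ] [ 0.064  -0.4575  0.0628] 16.75 [-0.0471 -0.0326  0.0039  0.0022  0.0093 -0.0061]
scene 1 shoulder off [-3.7  1.8] 90 bulb off [-260.7 -191.1] 0
scene 2 shoulder off [-4.2  0. ] 83 bulb off [-266.2 -173.5] 0
scene 3 shoulder off [-3.4  0.1] 96 bulb off [-271.3 -157. ] 0
scene 4 shoulder off [-4.3  1.8] 65 bulb off [-276.1 -141.6] 0
top 1 shoulder off [5.5 0.1] 99 bulb off [3.1 1.5] 29
top 2 shoulder off [ 3.4 -1.5] 135 bulb off [0.4 2.5] 36
top 3 shoulder off [ 3.3 -1.8] 136 bulb off [0.  2.2] 38
top 4 shoulder off [ 3.1 -2. ] 94 bulb off [1.7 0.2] 36
```

All four bottles match the seat model consistently, and the gripper is clear of them, so I'm handing in.

```bash
python3 -c "
from bench import ctrl
print(ctrl.sign_off())"
```

```text
the job is handed in; nothing more can be done
None
```

I set both spare bottles by gripper into the two empty end cells, each pushed down to the cell floor and leaning with its cell, left the other items alone, and handed the job in at about 17 s of the 54 s; no verdict came back.

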